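# Set up the work lamp for a job at the vice

### The arm

A 7-joint arm with a two-finger parallel gripper is mounted at the origin on the work surface. World frame = base frame: x ahead of the robot, y to its left, z up, the work surface at z = 0. Lengths are in m, angles in rad, forces in N, time in s.
With the tool pointing down it reaches from about 0.35 to 0.9 m from the base axis. Payload 8.1 kg.
Tool frame: the origin (TCP) lies on the mounting face of the last link; the fingertips stand tips_ahead ahead of it and the grasp point (between the pads) lies 159 mm ahead of it (tips_ahead is the distance from the TCP to the fingertips, in m); z points along the fingers, y is the line along which they close (so a half turn about z gives the same grasp; the last joint's range is limited). The gripper opens to 92 mm and grips with 3 to 60 N. Pads are 19 mm wide; open, the fingers measure 130 mm over their backs; the gripper's body (75 mm by 190 mm) begins 47 mm behind the grasp point.
Start: joints at [-1.388, 0.434, 0.025, 1.573, -0.012, 1.134, -0.075], TCP at [0.176, 0.6, 0.405] pointing down, gripper open.
Joint ranges: [-2.62, 2.62], [-0.44, 2.09], [-1.27, 1.32], [0.08, 2.57], [-1.32, 4.46], [0.12, 2], [-2.74, 2.74]. Speed limits (rad/s): [2.22, 2.22, 3.01, 3.01, 3.14, 3.14, 3.14].

### API

Orientations are given as a unit quaternion [w, x, y, z].
In Python, from bench import * gives the robot as it stands.
- The arm moves only by the tool carry_out, never from a script. Its argument "moves" is one flat list of numbers, 7 for each row, row after row: the shift along the tool's x, y, z normalised to -1 to 1, where 1 is 0.3 m, then the turn, a rotation vector about the tool's x, y, z normalised to -1 to 1, where 1 is 45 degrees, then the opening, from -1 (shut) to 1 (fully open). In form: [dx, dy, dz, ax, ay, az, gripper, dx, dy, dz, ax, ay, az, gripper, ...]. A call has 1 to 5 rows; each row is the pose to reach, as a shift and turn from the pose commanded when the call began, along the tool's axes at that moment; what a row does not reach only later rows make up. A row lasts 1/10 s, in which the tool goes at most 50 mm and 8.59 degrees, less where a joint would pass 70% of its speed; a pose out of reach is approached as far as the arm can. A call with a number of a shift or a turn outside -1 to 1 is refused whole. A call with a gripper value outside its range is refused whole. The fingers move at their own pace and stop on an object; "squeeze" is the grip in N (left out, the last holds). Time passes only in rows, so rows that repeat a pose let the fingers close. It gives the time, the measured TCP pose, the force, the opening and the grip force at its end, in the units of the state.
- state(): the state, without advancing time (a new reading comes with each control period).
- capture(name): name is "scene" or "top" or "wrist"; returns (picture, depth): 420x560x3 uint8, blue, green, red; 420x560 float32, m along the optical axis (not along the pixel's ray), 0 where there is no reading.
- get_calibration(name): a dict with "fx", "fy", "cx", "cy" (pixels), "k1" (the pictures are not rectified: a ray, as slopes to the right and down, at radius r is drawn at 1 + k1 r^2 times it, then the intrinsics apply), "R" (3x3) and "t" (3): a world point X has camera coordinates R X + t; the wrist camera has in their place "T_tool_cam" (4x4, takes a point from camera to tool coordinates, whose origin is the TCP and whose axes are the flange's). Camera axes: x right, y down, z forward; pixel columns grow to the right and rows downward; lengths in m; the calibration is good to about 2 mm. A picture is of the moment at which its call begins: read the wrist's pose just before it. get_calibration takes no time and is no camera call.
- sign_off(): hands the job in; it is judged then, once.
The state is a dict: "time_s": time; "joint_positions": joint angles; "qvel": joint speeds; "joint_torque": joint torques, N m; "tcp_pos": TCP position; "ee_rot": TCP orientation; "wrist_force": force on the tool from outside, world axes, zero at the start; "wrist_torque": the same for the moment, N m; "width": finger opening in m; "finger_force": force on a finger pad.
Only numpy, scipy, OpenCV 4.12 (cv2) and the standard library are available. Lean on these libraries where they do the work, as an engineer would, in place of code of your own. Each camera call takes 0.05 s, during which the arm holds its last target. There are 200 camera calls.

### The job

Get the light ready for a job at the bench vice: first hang the steel mug that stands on the rubber mat by its handle on the hook of the stand, and let go of it there. Then lift the cordless lamp off its charging dock and set it down gently, upright in the middle of the mat, with its round lens pointing at the vice jaws. Do not knock or push aside the jars, the spray can or the tin, and keep the lamp upright.

Things in the scene. Friction and masses are not known exactly. Their poses are not given: they have to be found in the camera images.
- table: Wooden workbench, fixed, its top at z = 0.
- lamp: Cordless work lamp, 158 mm tall, 0.5 to 0.8 kg. Black rubber base 84 x 84 x 26 mm; above it a grey housing 66 (x) x 78 (y) mm up to z = 106 mm. Black carrying handle: a round bar 16 mm thick along the lamp's y at x = 0, z = 150 mm, running between two posts at y = +-45 mm; 36 mm free between bar and housing. The round white lens is on the +x face. Origin: centre of the underside; z up.
- dock: Charging dock, fixed: black block 110 x 110 mm, its seat at z = 45 mm, with a rim 10 mm high (to z = 55 mm, inside 92 x 92 mm) all round. The lamp starts standing inside the rim with its axes parallel to the dock's. Origin: centre of the underside.
- mat: Black rubber mat, fixed, 180 x 180 x 4 mm, flat on the bench. Origin: centre of its underside; its top is at z = 4 mm. The mug starts on it.
- mug: Plain steel mug, 62 mm outside diameter, 85 mm tall, wall 2.5 mm, 0.2 kg, standing upright at the start. Its square-cornered handle is on the mug's +y side, in the y-z plane: an 8 mm round bar. Let go on the hook it tips sideways, swings and comes to rest within about 2 s. The opening of the handle runs from y = 31 to 64 mm and from z = 22 to 68 mm. Origin: centre of the underside; z up.
- mug_loop (a point): Centre of the opening of the mug's handle: 47.5 mm along +y and 45 mm up from the mug's origin; axes of the mug.
- hook: Hook stand, fixed, dark steel: round foot 100 mm across and 12 mm thick, post 16 mm thick and 210 mm tall at the origin, and a level hook rod 10 mm thick at z = 190 mm (its axis) that runs from the post along -x to x = -113 mm; then it turns up to its tip at x = -129 mm, whose top is at z = 217 mm. Origin: centre of the foot.
- hook_rod (a point): Point on the axis of the hook rod, 70 mm from the post: (-70, 0, 190) mm in the stand's frame; axes of the stand (the free tip lies to -x).
- vice_jaws (a point): The blue bench vice is fixed, beyond the work as seen from the robot, about 200 mm long, 145 mm tall, jaws 100 mm wide. This point: middle of the gap between the vice's jaws, 136 mm above the bench: what the lens is to point at.
- jar_tall: Bystander: glass jar of screws, 64 mm diameter, 115 mm tall, loose, beside the dock. Origin: centre of the underside.
- jar_short: Bystander: glass jar of screws, 64 mm diameter, 85 mm tall, loose, on the other side of the dock. Origin: centre of the underside.
- spray_can: Bystander: spray can, 60 mm diameter, 200 mm tall (higher than the hook rod), loose, standing in front of the hook's tip on one side or the other. Origin: centre of the underside.
- tin: Bystander: flat round tin, 62 mm diameter, 57 mm tall, loose, in front of the hook's tip on the side away from the spray can. Origin: centre of the underside.
Things that resemble listed ones, but are neither listed nor needed, are in the scene too. What is shaped like the lamp but brown, green or red is not meant.

How it is judged:
By the outcome, as a careful person would: the job done as asked, in the order asked, and still so for the second after the job is handed in, with the robot touching nothing.
It also fails if it takes over 67 s, if anything falls off the work surface, if the arm or the gripper's body presses on something with over 40 N, if the wrist force passes 120 N, or if a joint passes its speed limit or range.

## Working session

There is one attempt and no reset: what is moved stays moved. The work goes in short steps, Python scripts to look and compute and a tool call to move; the robot and the scene stay as the last step left them, time stands still between calls to the robot, and variables do not carry over. Pictures are saved under pics/ and viewed, at most 10 in all, crops included, and the job is handed in when it is done.

Besides the shell and the picture viewer there is one more tool, called after "Request:" in YAML: its name, and indented under it one key for each argument. carry_out: Moves the arm, as the interface text tells. Scaled input: -1 to 1 covers 0.3 m each way for a shift and 45 degrees each way for a turn. Its arguments: {"type":"object","properties":{"moves":{"type":"array"},"squeeze":{"type":"number"}},"required":["moves"]}

```bash
mkdir -p pics; ls; python3 - <<'E'
from bench import *
import cv2,numpy as np
s=state();print(s)
for n in ("scene","top"):
    p,d=capture(n);cv2.imwrite(f"pics/{n}0.png",p);np.savez(f"pics/{n}0.npz",p=p,d=d);c=get_calibration(n);print(n,c)
print(get_calibration("wrist"))
E
```

```text
pics
{'time_s': 0.0, 'joint_positions': array([-1.38761154,  0.43520409,  0.02494488,  1.57408045, -0.01157129,
        1.13400519, -0.07509574]), 'qvel': array([-8.29194993e-04, -5.87471669e-05,  7.12085841e-04,  3.26824033e-03,
        6.17223858e-04, -6.48490521e-04, -9.92306239e-04]), 'joint_torque': array([-5.47272248e-04, -6.67822838e+01,  9.84715708e-01, -3.14466798e+01,
       -6.07392867e-02,  4.25466523e-02,  1.62010824e-04]), 'tcp_pos': array([0.17615062, 0.59942272, 0.40396262]), 'ee_rot': array([-3.33828680e-05,  1.42420298e-01,  9.89805969e-01, -7.75629422e-04]), 'wrist_force': array([ 0.56611635, -1.0507117 ,  0.30159894]), 'wrist_torque': array([-0.00274955,  0.05420007, -0.0234387 ]), 'finger_force': 0.0, 'width': 0.09170800143263037}
scene {'fx': 512.6866377542466, 'fy': 512.6866377542466, 'cx': 283.5138344556131, 'cy': 213.1523089399153, 'k1': -0.08371338018499493, 'R': array([[-0.64585096,  0.76330577, -0.01551903],
       [ 0.54380295,  0.44566691, -0.71109729],
       [-0.53586834, -0.46770216, -0.70292233]]), 't': array([ 0.37207153, -0.23386807,  1.74541332])}
top {'fx': 432.3471169340452, 'fy': 432.3471169340452, 'cx': 274.7440585664831, 'cy': 207.33149238372917, 'k1': 0.03640438690434738, 'R': array([[-0.00858565, -0.99993452, -0.00756615],
       [-0.98343332,  0.00981356, -0.18100442],
       [ 0.18106682,  0.00588676, -0.98345318]]), 't': array([0.04156346, 0.60472571, 1.22456156])}
{'fx': 297.51542195767433, 'fy': 297.51542195767433, 'cx': 278.0059488763938, 'cy': 210.55288935813923, 'k1': -0.04235211763064035, 'T_tool_cam': array([[ 7.86804269e-06, -9.55470547e-01, -2.95086485e-01,
         7.99092633e-02],
       [ 9.99999694e-01,  2.38226866e-04, -7.44699349e-04,
         7.87617879e-04],
       [ 7.81835823e-04, -2.95086389e-01,  9.55470257e-01,
         2.07510455e-02],
       [ 0.00000000e+00,  0.00000000e+00,  0.00000000e+00,
         1.00000000e+00]])}
```

View pics/scene0.png

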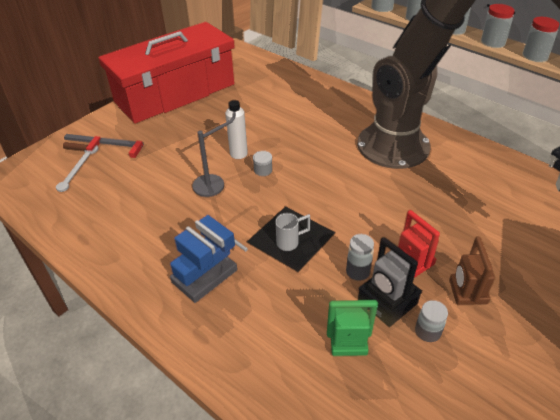

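View pics/top0.png

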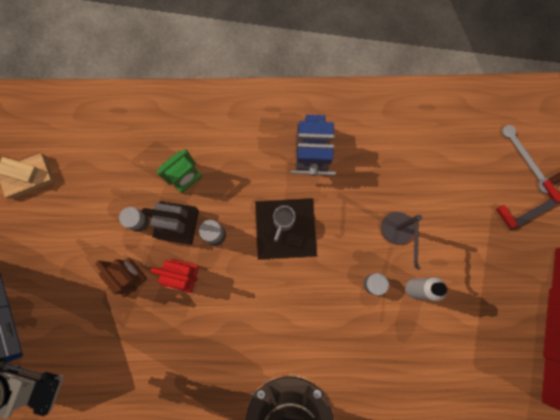

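The scene view shows the mug on the mat (288,232), its handle to the upper right. The grey/black lamp in its dock is at (392,280), with a jar on each side. The hook stand is at (207,160), with the can (237,135) and tin (262,163). In the top view, the rod runs from the post (about 418,222) toward the robot (417,265), the spray can is on the −y side and the tin on the +y side. The vice is at (316,145).

```bash
cat > h.py <<'E'
from bench import *
import cv2,numpy as np
from scipy.spatial.transform import Rotation as Ro
def cam(n,s=None):
    c=get_calibration(n)
    if n!="wrist": return c,c["R"].T,-c["R"].T@c["t"]
    T=c["T_tool_cam"];q=s["ee_rot"];R=Ro.from_quat([q[1],q[2],q[3],q[0]]).as_matrix()
    return c,R@T[:3,:3],R@T[:3,3]+s["tcp_pos"]
def rays(c,px):
    K=np.array([[c["fx"],0,c["cx"]],[0,c["fy"],c["cy"]],[0,0,1.]])
    u=cv2.undistortPoints(np.asarray(px,float).reshape(-1,1,2),K,np.array([c["k1"],0,0,0])).reshape(-1,2)
    return np.c_[u,np.ones(len(u))]
def cloud(n,d,s=None):
    c,R,t=cam(n,s);v,u=np.mgrid[:420,:560]
    r=rays(c,np.c_[u.ravel(),v.ravel()])*d.reshape(-1,1)
    P=(r@R.T+t).reshape(420,560,3);P[d==0]=np.nan;return P
def onplane(n,px,z,s=None):
    c,R,t=cam(n,s);r=rays(c,px)@R.T
    return t+r*((z-t[2])/r[:,2])[:,None]
def topatch(P,lo,hi):
    return P[((P>lo)&(P<hi)).all(-1)]
def circ(p):
    A=np.c_[2*p[:,:2],np.ones(len(p))];x=np.linalg.lstsq(A,(p[:,:2]**2).sum(1),rcond=None)[0]
    return x[:2],np.sqrt(x[2]+x[0]**2+x[1]**2)
E
python3 - <<'E'
from h import *
np.set_printoptions(precision=4,suppress=True)
import bench;print([k for k in dir(bench) if k[0]!='_'][:40])
for n in ("top","scene"):
    f=np.load(f"pics/{n}0.npz");P=cloud(n,f["d"])
    print(n,"table z",np.nanmedian(P[300:330,200:240,2] if n=="top" else P[300:320,120:160,2]))
    m=((P[...,2]>.02)&(P[...,0]>.25)&(P[...,0]<.95)).astype(np.uint8)
    k,L,st,ce=cv2.connectedComponentsWithStats(m,connectivity=4)
    for i in range(1,k):
        if st[i,4]>60:
            q=P[L==i];print(i,st[i],ce[i].astype(int),q.min(0),q.max(0),np.median(q,0))
    hsv=cv2.cvtColor(f["p"],cv2.COLOR_BGR2HSV)
    # mat: dark, low
    mm=((hsv[...,2]<60)&(P[...,2]<.015)).astype(np.uint8)
    k,L,st,ce=cv2.connectedComponentsWithStats(mm)
    for i in range(1,k):
        if st[i,4]>800:print("dark",st[i],cv2.minAreaRect(P[L==i][:,:2].astype(np.float32)))
E
```

```text
['MotionError', 'capture', 'get_calibration', 'sign_off', 'state', 'tips_ahead']
top table z -0.0006069291554994249
1 [ 291  115   44   61 2017] [313 145] [ 0.6972 -0.1398  0.02  ] [ 0.8779 -0.0131  0.1534] [ 0.7645 -0.0782  0.1407]
2 [ 157  149   44   43 1075] [179 170] [0.6645 0.265  0.0201] [0.7672 0.3667 0.1628] [0.7059 0.3106 0.1038]
3 [   0  153   52   45 1567] [ 22 174] [0.6489 0.7186 0.02  ] [0.7884 0.8707 0.0633] [0.7164 0.795  0.0321]
31 [ 120  201   78   43 2171] [163 220] [0.503  0.2706 0.0201] [0.6289 0.4822 0.2071] [0.5604 0.3366 0.0855]
33 [273 206  22  36 245] [282 220] [ 0.5067 -0.0194  0.0201] [0.6032 0.0414 0.094 ] [0.5613 0.0176 0.0733]
45 [397 215  25  55 342] [413 235] [ 0.4154 -0.3407  0.022 ] [ 0.5546 -0.3176  0.2183] [ 0.5265 -0.3296  0.1921]
51 [199 220  26  25 492] [211 232] [0.4997 0.187  0.0224] [0.56   0.2486 0.1216] [0.526  0.214  0.1132]
58 [549 247  11  85 500] [555 301] [ 0.2503 -0.7957  0.0201] [ 0.4848 -0.7328  0.0711] [ 0.3198 -0.7524  0.0366]
59 [  95  258   51   39 1226] [120 275] [0.3526 0.4202 0.02  ] [0.4626 0.5225 0.1643] [0.4105 0.4623 0.10
[... 1307 characters left out ...]
06 0.3367 0.1042]
46 [276 214  34  33 776] [289 228] [ 0.5108 -0.0215  0.0203] [0.6082 0.0452 0.0925] [0.5718 0.0225 0.061 ]
47 [ 170  215   78   84 3581] [202 255] [ 0.7042 -0.1345  0.0202] [ 0.8827 -0.0092  0.1505] [ 0.8137 -0.0568  0.1022]
48 [347 234  27  43 935] [360 254] [0.5035 0.1925 0.0202] [0.5675 0.2545 0.1212] [0.5512 0.2301 0.0934]
49 [ 450  236   46   66 1844] [473 274] [0.3688 0.4237 0.02  ] [0.4654 0.5368 0.1629] [0.4318 0.4799 0.0992]
53 [416 301  32  37 892] [431 319] [0.549  0.4263 0.02  ] [0.6128 0.4882 0.0897] [0.5938 0.4604 0.0794]
dark [ 248  207   86   64 1855] ((0.5507904887199402, 0.006636880338191986), (0.17847464978694916, 0.17953091859817505), 1.9502513408660889)
```

```bash
python3 - <<'E'
from h import *
np.set_printoptions(precision=4,suppress=True)
def ax(q):
    c=q.mean(0);w,v=np.linalg.eigh(np.cov(q[:,:2].T));return c,np.degrees(np.arctan2(v[1,1],v[0,1])),np.sqrt(w)
print("tips",bench.tips_ahead if 0 else tips_ahead)
for n in ("top","scene"):
    f=np.load(f"pics/{n}0.npz");P=cloud(n,f["d"]);print(n)
    m=topatch(P,[.48,-.05,.02],[.63,.07,.1]); r=m[m[:,2]>.083];print(" mugrim",len(r),circ(r),r[:,2].max())
    b=m[(m[:,2]>.03)];c0=circ(r)[0]
    d=b[:,:2]-c0;k=np.hypot(*d.T)>.04;a=d[k].mean(0);print(" handle",k.sum(),np.degrees(np.arctan2(a[1],a[0])),np.hypot(*d[k].T).max())
    h=topatch(P,[.4,-.37,.18],[.52,-.29,.2]);print(" rod",len(h),ax(h),h.min(0),h.max(0))
    h=topatch(P,[.4,-.37,.18],[.6,-.29,.24]);print(" rod+post",h.min(0),h.max(0))
    h=topatch(P,[.48,-.4,.008],[.62,-.25,.018]);print(" foot",len(h),h.min(0),h.max(0),circ(h) if len(h)>3 else 0)
    h=topatch(P,[.48,.25,.185],[.65,.42,.215]);print(" lampbar",len(h),ax(h),h.min(0),h.max(0))
    h=topatch(P,[.48,.25,.14],[.65,.42,.156]);print(" housing",len(h),cv2.minAreaRect(h[:,:2].astype(np.float32)))
    h=topatch(P,[.48,.25,.048],[.65,.42,.06]);print(" rim",len(h),cv2.minAreaRect(h[:,:2].astype(np.float32)))
    h=topatch(P,[.48,.1,.105],[.6,.26,.13]);print(" jarT",circ(h),h.mean(0))
    h=topatch(P,[.52,.42,.075],[.65,.5,.1]);print(" jarS",h.mean(0))
    h=topatch(P,[.3,-.42,.185],[.42,-.3,.22]);print(" spray",h.mean(0))
    h=topatch(P,[.3,-.3,.045],[.43,-.2,.07]);print(" tin",h.mean(0))
    h=topatch(P,[.65,-.2,.125],[.9,.02,.16]);print(" vice",h.min(0),h.max(0),cv2.minAreaRect(h[:,:2].astype(np.float32)))
    x0,y0,x1,y1=(280,105,350,185) if n=="top" else (165,205,255,300)
    cv2.imwrite(f"pics/v_{n}.png",cv2.resize(f["p"][y0:y1,x0:x1],None,fx=5,fy=5,interpolation=cv2.INTER_CUBIC))
a=cv2.imread("pics/v_top.png");b=cv2.imread("pics/v_scene.png");b=cv2.resize(b,(int(b.shape[1]*a.shape[0]/b.shape[0]),a.shape[0]))
cv2.imwrite("pics/vice.png",np.hstack([a,b]));print(a.shape,b.shape)
E
```

```text
tips 0.178
top
 mugrim 62 (array([0.5693, 0.0125]), np.float64(0.0311723348768267)) 0.0940324886762105
 handle 30 158.99362584417256 0.06680320019644628
 rod 143 (array([ 0.4733, -0.3275,  0.1929]), np.float64(173.42003590167138), array([0.0028, 0.0274])) [ 0.426  -0.3368  0.1853] [ 0.5198 -0.3191  0.1994]
 rod+post [ 0.4154 -0.3407  0.1816] [ 0.5539 -0.3176  0.2183]
 foot 635 [ 0.5002 -0.3847  0.008 ] [ 0.5955 -0.2845  0.0177] (array([ 0.5475, -0.3342]), np.float64(0.035647334226323726))
 lampbar 242 (array([0.5656, 0.3309, 0.2002]), np.float64(80.1414743348896), array([0.0045, 0.0301])) [0.5522 0.2815 0.1854] [0.5805 0.3827 0.2071]
 housing 526 ((0.5678191184997559, 0.33031198382377625), (0.10015514492988586, 0.06954871118068695), 80.30513763427734)
 rim 356 ((0.565550684928894, 0.3329617381095886), (0.10984670370817184, 0.110113225877285), 79.89908599853516)
 jarT (array([0.5309, 0.2191]), np.float64(0.021300634336215943)) [0.5308 0.2191 0.1142]
 jarS [0.5755 0.4528 0.0842]
 spray [ 0.3688 -0.3739  0.1984]
 tin [ 0.3811 -0.2542  0.0557]
 vice [ 0.7227 -0.1329  0.125 ] [ 0.8395 -0.
[... 662 characters left out ...]
64(80.27842577964793), array([0.0039, 0.0312])) [0.5554 0.2838 0.1856] [0.585  0.3873 0.2073]
 housing 741 ((0.5737739205360413, 0.33604294061660767), (0.10258506238460541, 0.0665072575211525), 85.6595230102539)
 rim 553 ((0.566625714302063, 0.31873196363449097), (0.14521554112434387, 0.11379087716341019), 81.97675323486328)
 jarT (array([0.5352, 0.2226]), np.float64(0.02224461850163792)) [0.5362 0.2232 0.1134]
 jarS [0.5809 0.4574 0.0841]
 spray [ 0.373  -0.3711  0.1965]
 tin [ 0.3854 -0.2495  0.0547]
 vice [ 0.7263 -0.1325  0.125 ] [ 0.8444 -0.0255  0.1505] ((0.7849355340003967, -0.07936875522136688), (0.10300351679325104, 0.11600437760353088), 86.6634292602539)
(400, 350, 3) (400, 378, 3)
```

View pics/vice.png

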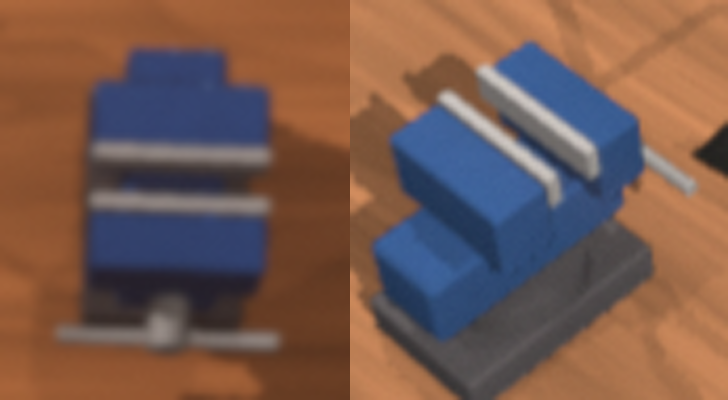

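Crop of the vice: its jaw plates bound a gap with its middle at crop (181,178), i.e. top-view pixel (316.2,140.5). Next is a planner that turns waypoints into tool-frame numbers, then a move to look down on the mug.

```bash
cat >> h.py <<'E'
def pose(s=None):
    s=s or state();q=s["ee_rot"];R=Ro.from_quat([q[1],q[2],q[3],q[0]]).as_matrix()
    return R,s["tcp_pos"].copy()
def Rd(th):  # tool down, tool y at world angle th (deg)
    t=np.radians(th);y=np.array([np.cos(t),np.sin(t),0]);z=np.array([0,0,-1.]);return np.c_[np.cross(y,z),y,z]
def plan(p1,th,rows,g,dth=None,start=None,per=5,ramp=2):
    """numbers for calls of `per` rows from start (R,p) to p1, yaw th; dth: signed world turn in deg"""
    R0,p0=start or pose();th0=np.degrees(np.arctan2(R0[1,1],R0[0,1]))
    if dth is None: dth=(th-th0+180)%360-180
    w=np.minimum(1,np.minimum(np.arange(1,rows+1),np.arange(rows,0,-1))/ramp);f=np.cumsum(w)/w.sum()
    Rc,pc=R0,p0
    for k in range(0,rows,per):
        out=[]
        for a in f[k:k+per]:
            P=p0+a*(np.array(p1)-p0);Rt=Rd(th0+a*dth) 
            d=np.round(Rc.T@(P-pc)/.3,3);rv=np.round(Ro.from_matrix(Rc.T@Rt).as_rotvec()/np.radians(45),3)
            out+=[*d,*rv,g]
        print([float(x)+0. for x in out])
        pc=pc+Rc@(np.array(out[-7:-4])*.3);Rc=Rc@Ro.from_rotvec(np.array(out[-4:-1])*np.radians(45)).as_matrix()
    return Rc,pc
E
python3 - <<'E'
from h import *
g=onplane("top",[[316.2,140.5]],.14)[0];print(g)
plan([.565,.015,.42],-112,25,1,dth=-185.6)
E
```

```text
[ 0.78106751 -0.0837955   0.14      ]
[-0.037, -0.031, -0.001, -0.002, 0.0, 0.086, 1.0, -0.112, -0.094, -0.003, -0.002, 0.0, 0.258, 1.0, -0.187, -0.157, -0.005, -0.002, 0.001, 0.43, 1.0, -0.261, -0.219, -0.007, -0.002, 0.001, 0.601, 1.0, -0.336, -0.282, -0.01, -0.002, 0.001, 0.773, 1.0]
[-0.097, -0.009, -0.002, 0.0, 0.0, 0.172, 1.0, -0.194, -0.017, -0.004, 0.0, 0.0, 0.344, 1.0, -0.291, -0.026, -0.006, 0.0, 0.0, 0.516, 1.0, -0.388, -0.035, -0.009, 0.0, 0.0, 0.688, 1.0, -0.486, -0.044, -0.011, 0.0, 0.0, 0.86, 1.0]
[-0.081, 0.054, -0.002, 0.0, 0.0, 0.171, 1.0, -0.162, 0.107, -0.004, 0.0, 0.0, 0.343, 1.0, -0.244, 0.161, -0.007, 0.0, 0.0, 0.515, 1.0, -0.325, 0.215, -0.009, 0.0, 0.0, 0.687, 1.0, -0.406, 0.269, -0.011, 0.0, 0.0, 0.859, 1.0]
[-0.03, 0.093, -0.002, 0.0, 0.0, 0.172, 1.0, -0.06, 0.186, -0.005, 0.0, 0.0, 0.344, 1.0, -0.09, 0.278, -0.007, 0.0, 0.0, 0.515, 1.0, -0.12, 0.371, -0.009, 0.0, 0.0, 0.687, 1.0, -0.15, 0.464, -0.011, 0.0, 0.0, 0.859, 1.0]
[0.035, 0.091, -0.002, 0.0, 0.0, 0.172, 1.0, 0.07, 0.182, -0.005, 0.0, 0.0, 0.344, 1.0, 0.104, 0.273, -0.007, 0.0, 0.0, 0.516, 1.0, 0.139, 0.364, -0.009, 0.0, 0.0, 0.688, 1.0, 0.156, 0.41, -0.01, 0.0, 0.0, 0.773, 1.0]
```

Request:
carry_out:
  moves: [-0.04,-0.03,0,0,0,0.09,1,-0.11,-0.09,0,0,0,0.26,1,-0.19,-0.16,0,0,0,0.43,1,-0.26,-0.22,0,0,0,0.6,1,-0.34,-0.28,-0.03,0,0,0.77,1]

```text
time_s: 0.6
tcp_pos: [0.2504, 0.4889, 0.4125]
ee_rot: [-0.0, 0.433, 0.901, -0.001]
wrist_force: [-0.1, -0.7, 0.0]
width: 0.0919
finger_force: 0.0
```

Request:
carry_out:
  moves: [-0.1,-0.01,0,0,0,0.17,1,-0.19,-0.02,0,0,0,0.34,1,-0.29,-0.03,0,0,0,0.52,1,-0.39,-0.04,0,0,0,0.69,1,-0.49,-0.04,-0.02,0,0,0.86,1]

```text
time_s: 1.1
tcp_pos: [0.3336, 0.367, 0.419]
ee_rot: [0.0, 0.707, 0.707, -0.001]
wrist_force: [0.6, 1.5, 0.0]
width: 0.0917
finger_force: 0.0
```

Request:
carry_out:
  moves: [-0.08,0.05,0,0,0,0.17,1,-0.16,0.11,0,0,0,0.34,1,-0.24,0.16,0,0,0,0.51,1,-0.32,0.21,0,0,0,0.69,1,-0.41,0.27,0,0,0,0.86,1]

```text
time_s: 1.6
tcp_pos: [0.4152, 0.245, 0.4195]
ee_rot: [-0.0, 0.901, 0.433, -0.0]
wrist_force: [0.7, 0.4, 0.2]
width: 0.092
finger_force: 0.0
```

Request:
carry_out:
  moves: [-0.03,0.09,0,0,0,0.17,1,-0.06,0.19,0,0,0,0.34,1,-0.09,0.28,0,0,0,0.52,1,-0.12,0.37,0,0,0,0.69,1,-0.15,0.46,0,0,0,0.86,1]

```text
time_s: 2.1
tcp_pos: [0.4955, 0.1238, 0.4196]
ee_rot: [-0.0, 0.994, 0.109, -0.0]
wrist_force: [0.7, -0.6, 0.2]
width: 0.0918
finger_force: 0.0
```

Request:
carry_out:
  moves: [0.03,0.09,0,0,0,0.17,1,0.07,0.18,0,0,0,0.34,1,0.1,0.27,0,0,0,0.52,1,0.14,0.36,0,0,0,0.69,1,0.16,0.41,0,0,0,0.77,1]

```text
time_s: 2.6
tcp_pos: [0.5702, 0.0137, 0.4196]
ee_rot: [0.001, 0.981, -0.192, 0.0]
wrist_force: [0.4, 0.5, -0.2]
width: 0.092
finger_force: 0.0
```

```bash
python3 - <<'E'
from h import *
np.set_printoptions(precision=4,suppress=True)
s=state();s=state();print(s["time_s"],s["tcp_pos"],pose(s)[0],s["joint_positions"],np.abs(s["qvel"]).max())
p,d=capture("wrist");np.savez("pics/w1.npz",p=p,d=d,pos=s["tcp_pos"],q=s["ee_rot"]);cv2.imwrite("pics/w1.png",p)
E
```

```text
2.6 [0.5702 0.0137 0.4196] [[ 0.9263 -0.3768  0.0001]
 [-0.3768 -0.9263 -0.0012]
 [ 0.0005  0.0011 -1.    ]] [-0.7438  0.4247  0.8942  1.7377 -0.3579  1.1526 -1.7019] 0.2598746887527387
```

View pics/w1.png

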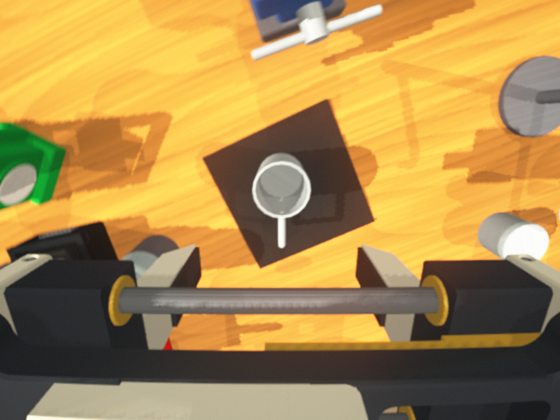

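Wrist view: the mug rim is at about (281,185), and its handle runs straight down to (282,243), so the tool's closing line is already square to the handle.

```bash
python3 - <<'E'
from h import *
np.set_printoptions(precision=4,suppress=True)
f=np.load("pics/w1.npz");s={"tcp_pos":f["pos"],"ee_rot":f["q"]};p=f["p"]
hsv=cv2.cvtColor(p,cv2.COLOR_BGR2HSV);m=np.zeros(p.shape[:2],np.uint8);m[145:250,245:320]=((hsv[...,2]>95)&(hsv[...,1]<70))[145:250,245:320]
k,L,st,ce=cv2.connectedComponentsWithStats(m);i=1+st[1:,4].argmax();m=(L==i).astype(np.uint8);print(st[i])
v,u=np.nonzero(m);hb=v>222;mid=[(u[v==r].min()+u[v==r].max())/2 for r in range(222,243)];wd=[(u[v==r].max()-u[v==r].min()+1) for r in range(216,246) if (v==r).any()];print(mid,wd)
hp=onplane("wrist",[[x,r] for x,r in zip(mid,range(222,243))],.078,s)
w=np.linalg.svd(hp[:,:2]-hp[:,:2].mean(0))[2][0];print("handle ang",np.degrees(np.arctan2(w[1],w[0]))%180,hp[0],hp[-1])
# rim: cast outer contour of lower half of mug (rim is nearest/highest) 
c=max(cv2.findContours(m,cv2.RETR_EXTERNAL,cv2.CHAIN_APPROX_NONE)[0],key=len)[:,0].astype(float)
c=c[(c[:,1]>180)&(c[:,1]<212)]
q=onplane("wrist",c,.089,s);print("rim",circ(q))
q=onplane("wrist",np.argwhere(m)[:,::-1],.089,s)
P=cloud("wrist",f["d"],s);r=topatch(P,[.5,-.06,.083],[.62,.07,.1]);print(len(r),circ(r),np.median(r,0))
# mat corners
k=cv2.inRange(hsv,(0,0,0),(180,255,75));k[:90]=0;k[270:]=0;k[:,:195]=0;k[:,385:]=0;k|=m*255
k=cv2.morphologyEx(k,cv2.MORPH_CLOSE,np.ones((5,5)))
cc=max(cv2.findContours(k,cv2.RETR_EXTERNAL,cv2.CHAIN_APPROX_NONE)[0],key=len)
g=onplane("wrist",cv2.convexHull(cc).reshape(-1,2),.004,s);print("mat",cv2.minAreaRect(g[:,:2].astype(np.float32)))
E
```

```text
[ 251  152   61   97 3351]
[np.float64(281.0), np.float64(281.0), np.float64(281.0), np.float64(281.0), np.float64(281.0), np.float64(281.0), np.float64(281.0), np.float64(281.0), np.float64(281.0), np.float64(281.0), np.float64(281.0), np.float64(281.0), np.float64(281.0), np.float64(281.0), np.float64(281.0), np.float64(281.0), np.float64(281.0), np.float64(281.5), np.float64(281.5), np.float64(281.5), np.float64(281.0)] [np.int64(25), np.int64(21), np.int64(13), np.int64(9), np.int64(9), np.int64(9), np.int64(9), np.int64(9), np.int64(9), np.int64(9), np.int64(9), np.int64(9), np.int64(9), np.int64(9), np.int64(9), np.int64(9), np.int64(9), np.int64(9), np.int64(9), np.int64(9), np.int64(9), np.int64(9), np.int64(9), np.int64(10), np.int64(10), np.int64(10), np.int64(9), np.int64(9), np.int64(9), np.int64(9)]
handle ang 158.8858203890544 [0.5389 0.0229 0.078 ] [0.5159 0.0322 0.078 ]
rim (array([0.576 , 0.0083]), np.float64(0.0316749618498672))
479 (array([0.5754, 0.0087]), np.float64(0.029095915709664955)) [0.5733 0.0101 0.088 ]
mat ((0.5474177002906799, -0.008189097046852112), (0.12677547335624695, 0.14366212487220764), 7.676817417144775)
```

```bash
python3 - <<'E'
from h import *
a=plan([.5755,.0085,.30],-111.4,5,1)
plan([.5755,.0085,.223],-111.4,5,1,start=a)
E
```

```text
[0.002, 0.001, 0.05, 0.002, -0.002, -0.003, 1.0, 0.007, 0.002, 0.15, 0.002, -0.002, -0.008, 1.0, 0.012, 0.003, 0.249, 0.002, -0.002, -0.013, 1.0, 0.017, 0.004, 0.349, 0.002, -0.002, -0.018, 1.0, 0.019, 0.005, 0.399, 0.002, -0.002, -0.02, 1.0]
[0.0, 0.0, 0.032, 0.0, 0.0, 0.0, 1.0, 0.0, 0.0, 0.096, 0.0, 0.0, 0.0, 1.0, 0.0, 0.0, 0.16, 0.0, 0.0, 0.0, 1.0, 0.0, 0.0, 0.225, 0.0, 0.0, 0.0, 1.0, 0.0, 0.0, 0.257, 0.0, 0.0, 0.0, 1.0]
```

Request:
carry_out:
  moves: [0.01,0,0.05,0,0,0,1,0.02,0,0.15,0,0,-0.01,1,0.02,0.005,0.25,0,0,-0.02,1,0.02,0.005,0.35,0,0,-0.02,1,0.02,0.005,0.4,0,0,-0.02,1]

```text
time_s: 3.15
tcp_pos: [0.5729, 0.0136, 0.2965]
ee_rot: [0.0, 0.984, -0.179, -0.002]
wrist_force: [0.4, 0.8, 0.1]
width: 0.0917
finger_force: 0.0
```

Request:
carry_out:
  moves: [0,0,0.03,0,0,0,1,0,0,0.1,0,0,0,1,0,0,0.16,0,0,0,1,0,0,0.22,0,0,0,1,0,0,0.257,0,0,0,1]

```text
time_s: 3.65
tcp_pos: [0.5745, 0.0126, 0.222]
ee_rot: [-0.0, 0.984, -0.181, -0.0]
wrist_force: [-0.1, 0.7, -0.2]
width: 0.092
finger_force: 0.0
```

Request:
carry_out:
  moves: [0,0,0,0,0,0,0,0,0,0,0,0,0,-1,0,0,0,0,0,0,-1,0,0,0,0,0,0,-1,0,0,0,0,0,0,-1]
  squeeze: 25

```text
time_s: 4.15
tcp_pos: [0.5747, 0.0117, 0.2234]
ee_rot: [-0.0, 0.983, -0.181, 0.001]
wrist_force: [-0.6, -0.8, 5.2]
width: 0.0602
finger_force: 25.0
```

Request:
carry_out:
  moves: [0,0,0,0,0,0,-1,0,0,0,0,0,0,-1,0,0,0,0,0,0,-1]

```text
time_s: 4.45
tcp_pos: [0.5747, 0.0116, 0.2234]
ee_rot: [-0.0, 0.983, -0.181, 0.001]
wrist_force: [-1.1, -1.7, 6.6]
width: 0.0604
finger_force: 25.0
```

```bash
python3 - <<'E'
from h import *
s=state();print(s["tcp_pos"],s["joint_positions"].round(2))
R,p=pose()
a=plan(p+[0,0,.18],-111.4,5,-1)
a=plan([.42,-.16,.40],-6.5,15,-1,dth=104.9,start=a)
E
```

```text
[0.57471837 0.01164353 0.22338187] [-0.58  0.66  0.7   1.92 -0.59  0.78 -1.49]
[0.0, 0.0, -0.075, -0.001, -0.001, 0.001, -1.0, 0.0, 0.0, -0.225, -0.001, -0.001, 0.004, -1.0, 0.0, 0.0, -0.375, -0.001, -0.001, 0.007, -1.0, 0.001, 0.0, -0.525, -0.001, -0.001, 0.01, -1.0, 0.001, 0.0, -0.6, -0.001, -0.001, 0.011, -1.0]
[-0.01, 0.026, 0.0, 0.0, 0.0, -0.083, -1.0, -0.029, 0.077, 0.001, 0.0, 0.0, -0.25, -1.0, -0.049, 0.129, 0.002, 0.0, 0.0, -0.416, -1.0, -0.068, 0.18, 0.003, 0.001, 0.0, -0.583, -1.0, -0.087, 0.232, 0.004, 0.001, 0.0, -0.749, -1.0]
[-0.045, 0.031, 0.0, 0.0, 0.0, -0.167, -1.0, -0.09, 0.064, 0.001, 0.0, 0.0, -0.333, -1.0, -0.134, 0.096, 0.002, 0.0, 0.0, -0.5, -1.0, -0.179, 0.128, 0.003, 0.0, 0.0, -0.666, -1.0, -0.224, 0.16, 0.004, 0.0, 0.0, -0.833, -1.0]
[-0.055, -0.002, 0.0, 0.0, -0.001, -0.166, -1.0, -0.11, -0.004, 0.001, 0.0, -0.001, -0.333, -1.0, -0.164, -0.005, 0.002, 0.0, -0.001, -0.499, -1.0, -0.219, -0.007, 0.003, 0.0, -0.001, -0.666, -1.0, -0.247, -0.008, 0.003, 0.0, -0.001, -0.749, -1.0]
```

Request:
carry_out:
  moves: [0,0,-0.07,0,0,0,-1,0,0,-0.22,0,0,0,-1,0,0,-0.37,0,0,0,-1,0,0,-0.52,0,0,0,-1,0,0,-0.6,0,0,0.01,-1]

```text
time_s: 4.95
tcp_pos: [0.5748, 0.0115, 0.4062]
ee_rot: [-0.001, 0.983, -0.185, 0.002]
wrist_force: [0.2, -0.3, -2.7]
width: 0.0604
finger_force: 25.0
```

Request:
carry_out:
  moves: [-0.01,0.03,0,0,0,-0.08,-1,-0.03,0.08,0,0,0,-0.25,-1,-0.05,0.13,0,0,0,-0.42,-1,-0.07,0.18,0,0,0,-0.58,-1,-0.09,0.23,0,0,0,-0.75,-1]

```text
time_s: 5.45
tcp_pos: [0.5234, -0.0428, 0.4025]
ee_rot: [-0.0, 0.994, 0.111, -0.0]
wrist_force: [0.7, 0.5, -2.0]
width: 0.0601
finger_force: 25.0
```

Request:
carry_out:
  moves: [-0.04,0.03,0,0,0,-0.17,-1,-0.09,0.06,0,0,0,-0.33,-1,-0.13,0.1,0,0,0,-0.5,-1,-0.18,0.13,0,0,0,-0.67,-1,-0.22,0.16,0,0,0,-0.83,-1]

```text
time_s: 5.95
tcp_pos: [0.469, -0.1041, 0.4025]
ee_rot: [-0.0, 0.906, 0.423, -0.0]
wrist_force: [-0.2, -0.2, -2.2]
width: 0.0602
finger_force: 25.0
```

Request:
carry_out:
  moves: [-0.05,0,0,0,0,-0.17,-1,-0.11,0,0,0,0,-0.33,-1,-0.16,0,0,0,0,-0.5,-1,-0.22,0,0,0,0,-0.67,-1,-0.25,-0.01,0.01,0,0,-0.75,-1]

```text
time_s: 6.45
tcp_pos: [0.4183, -0.1602, 0.3998]
ee_rot: [0.0, 0.745, 0.667, 0.0]
wrist_force: [-0.2, -0.2, -2.1]
width: 0.06
finger_force: 25.0
```

```bash
python3 - <<'E'
from h import *
s=state();s=state();print(s["tcp_pos"],s["joint_positions"].round(2),pose(s)[0].round(3))
for n in("wrist","scene","top"):
    s=state();p,d=capture(n);np.savez(f"pics/{n}2.npz",p=p,d=d,pos=s["tcp_pos"],q=s["ee_rot"]);cv2.imwrite(f"pics/{n}2.png",p)
a=cv2.imread("pics/scene2.png")[60:240,160:340];b=cv2.imread("pics/wrist2.png")[0:300]
cv2.imwrite("pics/c2.png",np.hstack([cv2.resize(a,(400,400),interpolation=cv2.INTER_CUBIC),cv2.resize(b,(400,214)).__class__(0) if 0 else cv2.copyMakeBorder(cv2.resize(b,(400,214)),0,186,0,0,0)]))
E
```

```text
[ 0.41825813 -0.16015157  0.39981698] [-0.26  0.15  0.59  2.02 -0.1   1.    0.26] [[ 0.11   0.994  0.   ]
 [ 0.994 -0.11   0.   ]
 [ 0.     0.    -1.   ]]
```

View pics/c2.png

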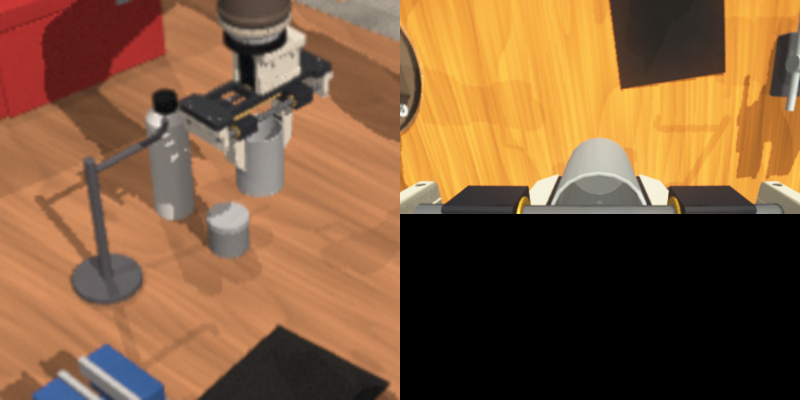

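Left crop (scene): the mug is held upright between the fingers, well clear of the tin and can, with the rod and tip to its left. Right (wrist): the mug is centred in the grip.

```bash
python3 - <<'E'
from h import *
np.set_printoptions(precision=4,suppress=True)
for n in("top","scene"):
    f=np.load(f"pics/{n}2.npz");P=cloud(n,f["d"])
    m=topatch(P,[.34,-.25,.12],[.5,-.11,.238])
    print(n,len(m),m.min(0),m.max(0),np.percentile(m,[2,50,98],axis=0))
    h=m[(m[:,1]<-.198)];print(" handle",len(h),h.min(0) if len(h) else 0,h.max(0) if len(h) else 0, np.median(h,0) if len(h) else 0)
R,p=pose();a=plan([.411,-.172,.3755],-6.5,5,-1)
a=plan([.400,-.272,.3755],-6.5,10,-1,start=a)
plan([.4847,-.2810,.3755],-6.5,10,-1,start=a)
E
```

```text
top 71 [ 0.3923 -0.1508  0.1777] [ 0.4511 -0.126   0.2365] [[ 0.3946 -0.1436  0.1797]
 [ 0.4168 -0.1291  0.205 ]
 [ 0.4435 -0.126   0.2362]]
 handle 0 0 0 0
scene 405 [ 0.3769 -0.1859  0.1773] [ 0.4669 -0.1235  0.238 ] [[ 0.3833 -0.1793  0.1801]
 [ 0.4361 -0.138   0.2122]
 [ 0.46   -0.1247  0.2373]]
 handle 0 0 0 0
[-0.006, -0.003, 0.01, 0.0, -0.001, 0.0, -1.0, -0.017, -0.008, 0.03, 0.0, -0.001, -0.001, -1.0, -0.029, -0.013, 0.05, 0.0, -0.001, -0.002, -1.0, -0.04, -0.018, 0.07, 0.0, -0.001, -0.003, -1.0, -0.046, -0.021, 0.08, 0.0, -0.001, -0.003, -1.0]
[-0.019, 0.0, 0.0, 0.0, 0.0, 0.0, -1.0, -0.056, 0.0, 0.0, 0.0, 0.0, 0.0, -1.0, -0.093, 0.0, 0.0, 0.0, 0.0, 0.0, -1.0, -0.13, 0.001, 0.0, 0.0, 0.0, 0.0, -1.0, -0.168, 0.001, 0.0, 0.0, 0.0, 0.0, -1.0]
[-0.037, 0.0, 0.0, 0.0, 0.0, 0.0, -1.0, -0.074, 0.0, 0.0, 0.0, 0.0, 0.0, -1.0, -0.111, 0.0, 0.0, 0.0, 0.0, 0.0, -1.0, -0.149, 0.0, 0.0, 0.0, 0.0, 0.0, -1.0, -0.167, 0.0, 0.0, 0.0, 0.0, 0.0, -1.0]
[0.0, 0.016, 0.0, 0.0, 0.0, 0.0, -1.0, 0.0, 0.047, 0.0, 0.0, 0.0, 0.0, -1.0, 0.001, 0.079, 0.0, 0.0, 0.0, 0.0, -1.0, 0.001, 0.111, 0.0, 0.0, 0.0, 0.0, -1.0, 0.001, 0.142, 0.0, 0.0, 0.0, 0.0, -1.0]
[0.0, 0.032, 0.0, 0.0, 0.0, 0.0, -1.0, 0.0, 0.063, 0.0, 0.0, 0.0, 0.0, -1.0, 0.001, 0.095, 0.0, 0.0, 0.0, 0.0, -1.0, 0.001, 0.127, 0.0, 0.0, 0.0, 0.0, -1.0, 0.001, 0.142, 0.0, 0.0, 0.0, 0.0, -1.0]
```

Request:
carry_out:
  moves: [-0.01,0,0.01,0,0,0,-1,-0.02,-0.01,0.03,0,0,0,-1,-0.03,-0.01,0.05,0,0,0,-1,-0.04,-0.02,0.07,0,0,0,-1,-0.046,-0.021,0.08,0,0,-0.003,-1]

```text
time_s: 7.1
tcp_pos: [0.411, -0.172, 0.3747]
ee_rot: [-0.001, 0.745, 0.667, -0.0]
wrist_force: [0.4, 0.5, -2.3]
width: 0.0601
finger_force: 25.0
```

Request:
carry_out:
  moves: [-0.02,0,0,0,0,0,-1,-0.06,0,0,0,0,0,-1,-0.09,0,0,0,0,0,-1,-0.13,0,0,0,0,0,-1,-0.168,0,0,0,0,0,-1]

```text
time_s: 7.6
tcp_pos: [0.4059, -0.2228, 0.3758]
ee_rot: [0.0, 0.745, 0.667, 0.0]
wrist_force: [0.5, -0.6, -2.2]
width: 0.0601
finger_force: 25.0
```

Request:
carry_out:
  moves: [-0.04,0,0,0,0,0,-1,-0.07,0,0,0,0,0,-1,-0.11,0,0,0,0,0,-1,-0.15,0,0,0,0,0,-1,-0.167,0,0,0,0,0,-1]

```text
time_s: 8.1
tcp_pos: [0.4002, -0.273, 0.3758]
ee_rot: [0.0, 0.746, 0.666, -0.0]
wrist_force: [-0.2, -0.3, -2.0]
width: 0.0602
finger_force: 25.0
```

```bash
python3 - <<'E'
from h import *
np.set_printoptions(precision=4,suppress=True)
s=state();s=state();print(s["tcp_pos"])
for n in("scene","top"):
    p,d=capture(n);np.savez(f"pics/{n}3.npz",p=p,d=d);P=cloud(n,d)
    print(n,topatch(P,[.43,-.36,.18],[.52,-.3,.2]).mean(0))
    h=topatch(P,[.385,-.35,.16],[.412,-.303,.26]);print(" handle",len(h),h.min(0) if len(h) else 0,h.max(0) if len(h) else 0)
a=np.load("pics/scene3.npz")["p"][90:190,190:290];b=np.load("pics/top3.npz")["p"][210:310,360:460]
cv2.imwrite("pics/c3.png",np.hstack([cv2.resize(x,(400,400),interpolation=cv2.INTER_CUBIC) for x in(a,b)]))
plan([.4847,-.2810,.3755],-6.5,10,-1)
E
```

```text
[ 0.4002 -0.273   0.3758]
scene [ 0.475  -0.3253  0.1918]
 handle 0 0 0
top [ 0.5035 -0.3308  0.1925]
 handle 0 0 0
[0.0, 0.016, 0.0, 0.0, 0.0, 0.0, -1.0, 0.001, 0.047, 0.0, 0.0, 0.0, 0.0, -1.0, 0.001, 0.079, 0.0, 0.0, 0.0, 0.0, -1.0, 0.001, 0.11, 0.0, 0.0, 0.0, 0.001, -1.0, 0.002, 0.141, 0.0, 0.0, 0.0, 0.001, -1.0]
[0.0, 0.032, 0.0, 0.0, 0.0, 0.0, -1.0, 0.0, 0.063, 0.0, 0.0, 0.0, 0.0, -1.0, 0.001, 0.095, 0.0, 0.0, 0.0, 0.0, -1.0, 0.001, 0.126, 0.0, 0.0, 0.0, 0.001, -1.0, 0.001, 0.142, 0.001, 0.0, 0.0, 0.001, -1.0]
```

View pics/c3.png

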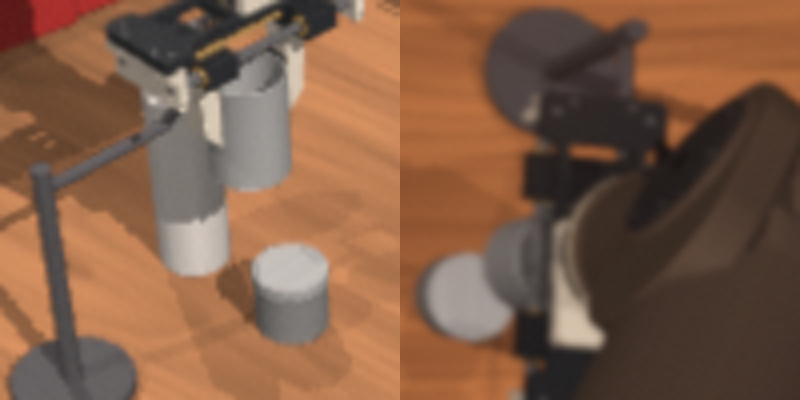

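Scene crop: the mug is level just in front of the tip, with its handle hidden behind it. The tin and can stand undisturbed. I'll feed it along the rod in small steps and watch the force.

Request:
carry_out:
  moves: [0,0.02,0,0,0,0,-1,0,0.04,0,0,0,0,-1,0,0.06,0,0,0,0,-1,0,0.08,0,0,0,0,-1,0,0.1,0,0,0,0,-1]

```text
time_s: 8.7
tcp_pos: [0.431, -0.2749, 0.3756]
ee_rot: [-0.0, 0.745, 0.667, -0.0]
wrist_force: [0.8, -0.5, -2.2]
width: 0.0605
finger_force: 25.0
```

Request:
carry_out:
  moves: [0,0.02,0,0,0,0,-1,0,0.05,0,0,0,0,-1,0,0.08,0,0,0,0,-1,0,0.11,0,0,0,0,-1]

```text
time_s: 9.1
tcp_pos: [0.4639, -0.2787, 0.3756]
ee_rot: [0.0, 0.745, 0.667, 0.0]
wrist_force: [0.3, -0.1, -2.5]
width: 0.0604
finger_force: 25.0
```

Request:
carry_out:
  moves: [0,0.02,0,0,0,0,-1,0,0.04,0,0,0,0,-1,0,0.06,0,0,0,0,-1,0,0.07,0,0,0,0,-1,0,0.07,0,0,0,0,-1]

```text
time_s: 9.6
tcp_pos: [0.4842, -0.281, 0.3756]
ee_rot: [0.0, 0.745, 0.667, -0.0]
wrist_force: [-0.3, -0.3, -1.5]
width: 0.0603
finger_force: 25.0
```

Request:
carry_out:
  moves: [0,0,0.02,0,0,0,-1,0,0,0.04,0,0,0,-1,0,0,0.06,0,0,0,-1,0,0,0.075,0,0,0,-1,0,0,0.085,0,0,0,-1]

```text
time_s: 10.1
tcp_pos: [0.4837, -0.2809, 0.3495]
ee_rot: [-0.0, 0.745, 0.667, -0.0]
wrist_force: [0.3, 1.4, -2.3]
width: 0.0606
finger_force: 25.0
```

```bash
python3 - <<'E'
from h import *
np.set_printoptions(precision=4,suppress=True)
s=state();print(s["tcp_pos"],s["wrist_force"],s["wrist_torque"])
p,d=capture("scene");P=cloud("scene",d);np.savez("pics/scene4.npz",p=p,d=d)
cv2.imwrite("pics/c4.png",cv2.resize(p[80:190,180:290],(600,600),interpolation=cv2.INTER_CUBIC))
E
```

```text
[ 0.4837 -0.2809  0.3495] [ 0.3352  1.3569 -2.2974] [-0.1369  0.0905 -0.0436]
```

View pics/c4.png

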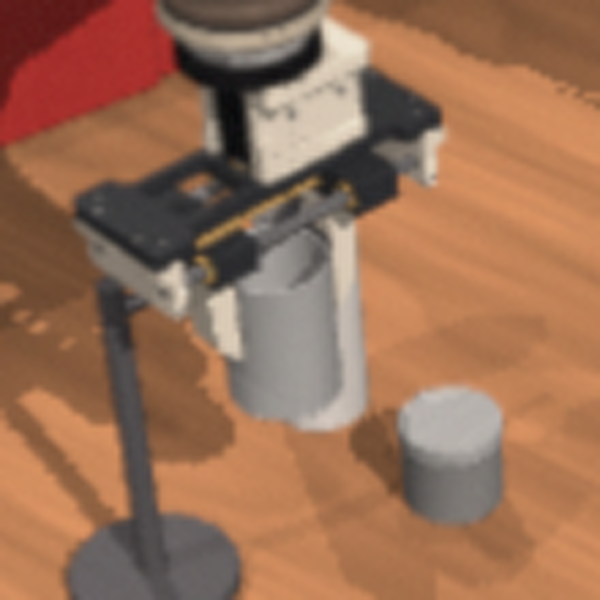

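The mug hangs beside the rod, just above contact. I'll lower it until the rod takes the weight.

Request:
carry_out:
  moves: [0,0,0.003,0,0,0,-1,0,0,0.005,0,0,0,-1,0,0,0.007,0,0,0,-1]

```text
time_s: 10.45
tcp_pos: [0.484, -0.2811, 0.3482]
ee_rot: [0.0, 0.745, 0.667, 0.0]
wrist_force: [-0.6, -0.5, -1.6]
width: 0.0603
finger_force: 25.0
```

Request:
carry_out:
  moves: [0,0,0.002,0,0,0,-1,0,0,0.004,0,0,0,-1,0,0,0.004,0,0,0,-1]

```text
time_s: 10.75
tcp_pos: [0.4839, -0.281, 0.3468]
ee_rot: [-0.0, 0.745, 0.667, 0.0]
wrist_force: [-0.0, 0.0, -2.6]
width: 0.0604
finger_force: 25.0
```

Request:
carry_out:
  moves: [0,0,0.002,0,0,0,-1,0,0,0.004,0,0,0,-1,0,0,0.004,0,0,0,-1]

```text
time_s: 11.05
tcp_pos: [0.484, -0.2811, 0.3458]
ee_rot: [0.0, 0.745, 0.667, 0.0]
wrist_force: [-0.5, 1.4, 2.0]
width: 0.0601
finger_force: 25.0
```

Request:
carry_out:
  moves: [0,0,0.002,0,0,0,-1,0,0,0.004,0,0,0,-1,0,0,0.004,0,0,0,-1]

```text
time_s: 11.35
tcp_pos: [0.484, -0.2812, 0.345]
ee_rot: [0.0, 0.745, 0.667, 0.0]
wrist_force: [-1.6, 1.9, 5.8]
width: 0.0601
finger_force: 25.0
```

Contact came at the expected height with +6 N, so the handle bar rests on the rod. Opening now, then waiting and rising.

Request:
carry_out:
  moves: [0,0,0,0,0,0,1,0,0,0,0,0,0,1,0,0,0,0,0,0,1,0,0,0,0,0,0,1,0,0,-0.02,0,0,0,1]

```text
time_s: 11.85
tcp_pos: [0.4837, -0.2808, 0.3499]
ee_rot: [-0.001, 0.745, 0.667, -0.0]
wrist_force: [-0.0, -1.3, -0.3]
width: 0.0906
finger_force: 0.0
```

Request:
carry_out:
  moves: [0,0,-0.05,0,0,0,1,0,0,-0.12,0,0,0,1,0,0,-0.22,0,0,0,1,0,0,-0.32,0,0,0,1,0,0,-0.38,0,0,0,1]

```text
time_s: 12.35
tcp_pos: [0.4839, -0.2815, 0.4672]
ee_rot: [0.001, 0.745, 0.667, 0.001]
wrist_force: [0.7, 1.0, 0.2]
width: 0.0921
finger_force: 0.0
```

```bash
python3 - <<'E'
from h import *
np.set_printoptions(precision=4,suppress=True)
s=state();print(s["time_s"],s["tcp_pos"],s["joint_positions"].round(2))
a=plan([.52,0.0,.50],-8,8,1)
plan([.56,.30,.50],-10,12,1,start=a)
E
```

```text
12.35 [ 0.4839 -0.2815  0.4672] [-0.05  0.31  0.65  1.68 -0.2   1.22  0.53]
[0.068, 0.001, -0.008, 0.003, 0.001, 0.003, 1.0, 0.203, 0.003, -0.024, 0.003, 0.001, 0.008, 1.0, 0.338, 0.006, -0.039, 0.003, 0.001, 0.013, 1.0, 0.473, 0.008, -0.055, 0.003, 0.001, 0.018, 1.0, 0.608, 0.01, -0.071, 0.003, 0.001, 0.023, 1.0]
[0.135, 0.0, -0.015, 0.0, 0.0, 0.005, 1.0, 0.27, 0.0, -0.031, 0.0, 0.0, 0.011, 1.0, 0.338, 0.0, -0.039, 0.0, 0.0, 0.013, 1.0]
[0.046, 0.0, 0.0, 0.0, 0.0, 0.002, 1.0, 0.138, -0.001, 0.0, 0.0, 0.0, 0.006, 1.0, 0.229, -0.002, 0.0, 0.0, 0.0, 0.01, 1.0, 0.321, -0.002, 0.0, 0.0, 0.0, 0.014, 1.0, 0.413, -0.003, 0.0, 0.0, 0.0, 0.018, 1.0]
[0.091, -0.002, 0.0, 0.0, 0.0, 0.004, 1.0, 0.183, -0.004, 0.0, 0.0, 0.0, 0.008, 1.0, 0.275, -0.006, 0.0, 0.0, 0.0, 0.012, 1.0, 0.366, -0.008, 0.0, 0.0, 0.0, 0.017, 1.0, 0.458, -0.01, 0.0, 0.0, 0.0, 0.021, 1.0]
[0.092, -0.003, 0.0, 0.0, 0.0, 0.004, 1.0, 0.137, -0.005, 0.0, 0.0, 0.0, 0.006, 1.0]
```

Request:
carry_out:
  moves: [0.07,0,-0.01,0,0,0,1,0.2,0,-0.02,0,0,0.01,1,0.34,0.01,-0.04,0,0,0.01,1,0.47,0.01,-0.06,0,0,0.02,1,0.61,0.01,-0.07,0,0,0.02,1]

```text
time_s: 12.85
tcp_pos: [0.507, -0.0985, 0.4865]
ee_rot: [0.001, 0.751, 0.661, 0.0]
wrist_force: [1.6, 0.0, -0.2]
width: 0.0915
finger_force: 0.0
```

Request:
carry_out:
  moves: [0.13,0,-0.02,0,0,0,1,0.27,0,-0.03,0,0,0.01,1,0.34,0,-0.04,0,0,0.01,1]

```text
time_s: 13.15
tcp_pos: [0.52, 0.0057, 0.4979]
ee_rot: [-0.0, 0.752, 0.66, 0.001]
wrist_force: [0.7, 0.4, 0.7]
width: 0.0917
finger_force: 0.0
```

```bash
python3 - <<'E'
from h import *
np.set_printoptions(precision=4,suppress=True)
s=state();s=state();print(s["time_s"],s["tcp_pos"],np.abs(s["qvel"]).max())
p,d=capture("wrist");np.savez("pics/w5.npz",p=p,d=d,pos=s["tcp_pos"],q=s["ee_rot"])
hsv=cv2.cvtColor(p,cv2.COLOR_BGR2HSV);P=cloud("wrist",d,s)
k=((hsv[...,2]<90)&(np.abs(P[...,2]-.002)<.012)&(P[...,0]>.43)&(P[...,0]<.67)&(P[...,1]>-.11)&(P[...,1]<.13)).astype(np.uint8)*255
k=cv2.morphologyEx(k,cv2.MORPH_CLOSE,np.ones((7,7)))
cc=max(cv2.findContours(k,cv2.RETR_EXTERNAL,cv2.CHAIN_APPROX_NONE)[0],key=len)
g=onplane("wrist",cc.reshape(-1,2),.004,s);print("mat",cv2.minAreaRect(g[:,:2].astype(np.float32)),cv2.boundingRect(cc))
q,e=capture("scene");np.savez("pics/scene5.npz",p=q,d=e)
for n,(pp,dd) in {"scene":(q,e),"top":capture("top")}.items():
    P=cloud(n,dd);hs=cv2.cvtColor(pp,cv2.COLOR_BGR2HSV)
    m=topatch(P,[.4,-.4,.08],[.53,-.25,.18]);print(n,"mug",len(m),m.min(0),m.max(0),m.mean(0))
    k=((hs[...,2]<70)&(P[...,2]<.015)&(P[...,2]>-.01)&(P[...,0]>.44)&(P[...,0]<.66)&(P[...,1]>-.11)&(P[...,1]<.12)).astype(np.uint8)*255
    c=max(cv2.findContours(k,cv2.RETR_EXTERNAL,cv2.CHAIN_APPROX_NONE)[0],key=len).reshape(-1,2)
    print(" mat",cv2.minAreaRect(onplane(n,c,.004)[:,:2].astype(np.float32)))
    h=topatch(P,[.3,-.42,.185],[.42,-.3,.22]);print(" spray",h.mean(0));h=topatch(P,[.3,-.3,.045],[.43,-.2,.07]);print(" tin",h.mean(0))
a=cv2.resize(p,(467,350));b=cv2.resize(q[90:200,180:290],(333,350))
cv2.imwrite("pics/c5.png",np.hstack([a,b[:350]]))
E
```

```text
13.15 [0.52   0.0057 0.4979] 0.36889755438256683
mat ((0.5511229634284973, 0.00539764016866684), (0.17562216520309448, 0.1764032393693924), 2.627730131149292) (232, 104, 126, 125)
scene mug 599 [ 0.4005 -0.3735  0.0846] [ 0.5175 -0.2528  0.1798] [ 0.4814 -0.3064  0.134 ]
 mat ((0.5523215532302856, 0.008010141551494598), (0.17625698447227478, 0.17823316156864166), 2.671417713165283)
 spray [ 0.3715 -0.3726  0.1962]
 tin [ 0.3858 -0.2492  0.055 ]
top mug 687 [ 0.4462 -0.3723  0.0937] [ 0.5147 -0.2643  0.1797] [ 0.4793 -0.3075  0.1397]
 mat ((0.503668487071991, 0.08954454213380814), (0.003044615499675274, 0.07592780143022537), 89.92318725585938)
 spray [ 0.3687 -0.3737  0.198 ]
 tin [ 0.3811 -0.2541  0.0559]
```

View pics/c5.png

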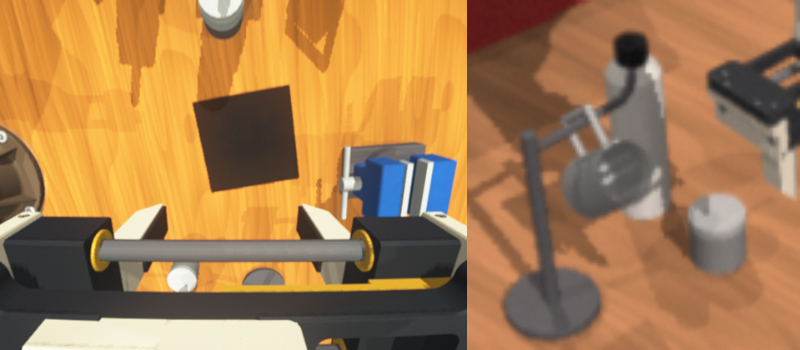

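Right crop: the mug hangs by its handle on the hook rod, can and tin untouched. Left (wrist): the bare mat, centred at (0.551,0.006). Now over to the lamp.

Request:
carry_out:
  moves: [0.05,0,0,0,0,0,1,0.14,0,0,0,0,0.01,1,0.23,0,0,0,0,0.01,1,0.32,0,0,0,0,0.02,1,0.42,0,0,0,0,0.02,1]

```text
time_s: 13.8
tcp_pos: [0.537, 0.1266, 0.4976]
ee_rot: [0.0, 0.759, 0.651, 0.0]
wrist_force: [1.0, 0.7, -0.1]
width: 0.0918
finger_force: 0.0
```

Request:
carry_out:
  moves: [0.09,0,0,0,0,0,1,0.18,0,0,0,0,0.01,1,0.27,-0.01,0,0,0,0.01,1,0.37,-0.01,0,0,0,0.02,1,0.46,-0.01,0,0,0,0.02,1]

```text
time_s: 14.3
tcp_pos: [0.5547, 0.2644, 0.4974]
ee_rot: [-0.0, 0.764, 0.646, -0.0]
wrist_force: [0.8, -0.1, 0.5]
width: 0.0918
finger_force: 0.0
```

Request:
carry_out:
  moves: [0.07,0,0,0,0,0,1,0.11,-0.01,0,0,0,0,1,0.11,-0.01,0,0,0,0,1]

```text
time_s: 14.6
tcp_pos: [0.5566, 0.2979, 0.4969]
ee_rot: [-0.0, 0.763, 0.647, -0.0]
wrist_force: [-0.3, 0.7, 0.2]
width: 0.0917
finger_force: 0.0
```

```bash
python3 - <<'E'
from h import *
np.set_printoptions(precision=4,suppress=True)
s=state();s=state();print(s["time_s"],s["tcp_pos"],np.abs(s["qvel"]).max(),s["joint_positions"].round(2))
p,d=capture("wrist");np.savez("pics/w6.npz",p=p,d=d,pos=s["tcp_pos"],q=s["ee_rot"]);cv2.imwrite("pics/w6.png",p)
P=cloud("wrist",d,s)
def ax(q):
    c=q.mean(0);w,v=np.linalg.eigh(np.cov(q[:,:2].T));return c,np.degrees(np.arctan2(v[1,1],v[0,1])),np.sqrt(w)
h=topatch(P,[.48,.25,.19],[.65,.42,.215]);print(" lampbar",len(h),ax(h),h.min(0),h.max(0),cv2.minAreaRect(h[:,:2].astype(np.float32)))
h=topatch(P,[.48,.25,.14],[.65,.42,.156]);print(" housing",len(h),cv2.minAreaRect(h[:,:2].astype(np.float32)))
h=topatch(P,[.48,.25,.046],[.65,.42,.06]);print(" rim",len(h),cv2.minAreaRect(h[:,:2].astype(np.float32)))
E
```

```text
14.6 [0.5566 0.2979 0.4969] 0.03084767515599174 [-0.85  0.4   0.41  1.44 -0.16  1.34 -0.6 ]
 lampbar 1748 (array([0.5685, 0.335 , 0.2004]), np.float64(80.46668457481992), array([0.0043, 0.0291])) [0.5531 0.2819 0.1936] [0.5829 0.3846 0.2041] ((0.5684900283813477, 0.33287152647972107), (0.10390528291463852, 0.01591135375201702), 80.48457336425781)
 housing 3010 ((0.5699057579040527, 0.33301880955696106), (0.07759234309196472, 0.06869260221719742), 80.96141052246094)
 rim 1334 ((0.5644288659095764, 0.31588998436927795), (0.14134763181209564, 0.10936685651540756), 80.605224609375)
```

View pics/w6.png

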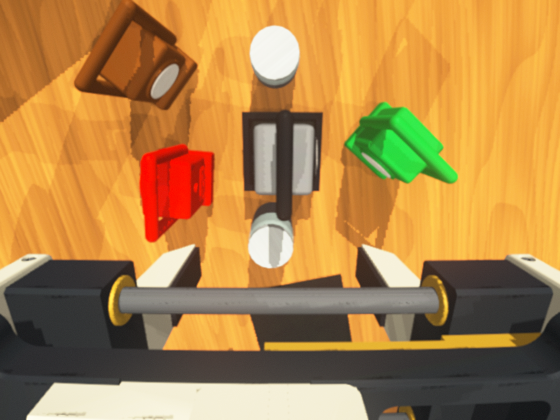

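Wrist view: the lamp's handle bar at (284,165), and its lens on the right edge of the housing at (318,150), which is the +x side at about −9.5°. Jars lie above and below it. Descend onto the bar.

```bash
python3 - <<'E'
from h import *
a=plan([.5685,.333,.43],-9.5,5,1)
a=plan([.5685,.333,.354],-9.5,5,1,start=a)
E
```

```text
[0.016, 0.002, 0.028, 0.0, 0.001, 0.0, 1.0, 0.048, 0.007, 0.084, 0.0, 0.001, 0.0, 1.0, 0.079, 0.011, 0.14, 0.0, 0.001, 0.0, 1.0, 0.111, 0.016, 0.196, 0.0, 0.001, 0.0, 1.0, 0.127, 0.018, 0.224, 0.0, 0.001, 0.0, 1.0]
[0.0, 0.0, 0.032, 0.0, 0.0, 0.0, 1.0, 0.0, 0.0, 0.095, 0.0, 0.0, 0.0, 1.0, 0.0, 0.0, 0.158, 0.0, 0.0, 0.0, 1.0, 0.0, 0.0, 0.221, 0.0, 0.0, 0.0, 1.0, 0.0, 0.0, 0.253, 0.0, 0.0, 0.0, 1.0]
```

Request:
carry_out:
  moves: [0.02,0,0.03,0,0,0,1,0.05,0.01,0.08,0,0,0,1,0.08,0.01,0.14,0,0,0,1,0.11,0.02,0.2,0,0,0,1,0.127,0.018,0.224,0,0,0,1]

```text
time_s: 15.15
tcp_pos: [0.5685, 0.3337, 0.427]
ee_rot: [-0.0, 0.763, 0.646, -0.002]
wrist_force: [-0.4, -0.2, -0.4]
width: 0.092
finger_force: 0.0
```

Request:
carry_out:
  moves: [0,0,0.03,0,0,0,1,0,0,0.09,0,0,0,1,0,0,0.16,0,0,0,1,0,0,0.22,0,0,0,1,0,0,0.253,0,0,0,1]

```text
time_s: 15.65
tcp_pos: [0.5684, 0.3327, 0.3529]
ee_rot: [0.0, 0.763, 0.646, -0.001]
wrist_force: [-0.5, 0.1, -0.0]
width: 0.0917
finger_force: 0.0
```

Request:
carry_out:
  moves: [0,0,0,0,0,0,0,0,0,0,0,0,0,-0.3,0,0,0,0,0,0,-0.5,0,0,0,0,0,0,-1,0,0,0,0,0,0,-1]
  squeeze: 30

```text
time_s: 16.15
tcp_pos: [0.5687, 0.3332, 0.355]
ee_rot: [0.0, 0.763, 0.646, 0.001]
wrist_force: [-0.4, -0.4, -0.1]
width: 0.0566
finger_force: 0.0
```

Request:
carry_out:
  moves: [0,0,0,0,0,0,-1,0,0,0,0,0,0,-1,0,0,0,0,0,0,-1,0,0,0,0,0,0,-1,0,0,0,0,0,0,-1]
  squeeze: 50

```text
time_s: 16.65
tcp_pos: [0.5686, 0.3332, 0.3543]
ee_rot: [-0.0, 0.763, 0.646, -0.0]
wrist_force: [-2.4, -0.1, 1.1]
width: 0.0162
finger_force: 0.9
```

```bash
python3 - <<'E'
from h import *
s=state();s=state();print(s["time_s"],s["tcp_pos"],s["wrist_force"],s["width"],s["joint_positions"].round(2))
R,p=pose(s)
a=plan(p+[0,0,.145],-9.5,15,-1,start=(R,p),ramp=5)
E
```

```text
16.65 [0.5685571  0.33320593 0.35429843] [-2.38555575 -0.13657288  1.06217027] 0.01617190654277495 [-0.85  0.55  0.37  1.57 -0.21  1.07 -0.59]
[0.0, 0.0, -0.009, 0.0, 0.0, 0.0, -1.0, 0.0, 0.0, -0.026, 0.0, 0.0, 0.0, -1.0, 0.0, 0.0, -0.053, 0.0, 0.0, 0.0, -1.0, 0.0, 0.0, -0.088, 0.0, 0.0, 0.0, -1.0, 0.0, 0.0, -0.132, 0.0, 0.0, 0.0, -1.0]
[0.0, 0.0, -0.044, 0.0, 0.0, 0.0, -1.0, 0.0, 0.0, -0.088, 0.0, 0.0, 0.0, -1.0, 0.0, 0.0, -0.132, 0.0, 0.0, 0.0, -1.0, 0.0, 0.0, -0.176, 0.0, 0.0, 0.0, -1.0, 0.0, 0.0, -0.22, 0.0, 0.0, 0.0, -1.0]
[0.0, 0.0, -0.043, 0.0, 0.0, 0.0, -1.0, 0.0, 0.0, -0.079, 0.0, 0.0, 0.0, -1.0, 0.0, 0.0, -0.105, 0.0, 0.0, 0.0, -1.0, 0.0, 0.0, -0.123, 0.0, 0.0, 0.0, -1.0, 0.0, 0.0, -0.131, 0.0, 0.0, 0.0, -1.0]
```

Request:
carry_out:
  moves: [0,0,0,0,0,0,-1,0,0,0,0,0,0,-1,0,0,0,0,0,0,-1]

```text
time_s: 16.95
tcp_pos: [0.5684, 0.3333, 0.3543]
ee_rot: [-0.0, 0.763, 0.646, -0.0]
wrist_force: [-1.2, -0.0, 0.5]
width: 0.0144
finger_force: 50.0
```

Request:
carry_out:
  moves: [0,0,-0.01,0,0,0,-1,0,0,-0.03,0,0,0,-1,0,0,-0.05,0,0,0,-1,0,0,-0.09,0,0,0,-1,0,0,-0.13,0,0,0,-1]

```text
time_s: 17.45
tcp_pos: [0.5686, 0.3331, 0.3944]
ee_rot: [0.0, 0.763, 0.646, 0.0]
wrist_force: [-0.0, -0.0, -6.0]
width: 0.0148
finger_force: 50.0
```

Request:
carry_out:
  moves: [0,0,-0.04,0,0,0,-1,0,0,-0.09,0,0,0,-1,0,0,-0.13,0,0,0,-1,0,0,-0.17,0,0,0,-1,0,0,-0.21,0,0,0,-1]

```text
time_s: 17.95
tcp_pos: [0.5685, 0.3331, 0.4574]
ee_rot: [-0.0, 0.763, 0.646, 0.0]
wrist_force: [0.7, -0.6, -5.6]
width: 0.0147
finger_force: 50.0
```

Request:
carry_out:
  moves: [0,0,-0.04,0,0,0,-1,0,0,-0.07,0,0,0,-1,0,0,-0.09,0,0,0,-1,0,0,-0.1,0,0,0,-1,0,0,-0.11,0,0,0,-1]

```text
time_s: 18.45
tcp_pos: [0.5685, 0.3332, 0.4892]
ee_rot: [-0.0, 0.763, 0.646, -0.0]
wrist_force: [0.7, 0.1, -6.3]
width: 0.0147
finger_force: 50.0
```

```bash
python3 - <<'E'
from h import *
np.set_printoptions(precision=4,suppress=True)
s=state();s=state();print(s["time_s"],s["tcp_pos"],s["wrist_force"],s["width"],s["finger_force"])
p,d=capture("scene");P=cloud("scene",d)
h=topatch(P,[.48,.24,.13],[.66,.43,.38]);print(h.min(0),h.max(0))
for lo,hi in((.19,.21),(.24,.28)):
    q=h[(h[:,2]>lo)&(h[:,2]<hi)];print(lo,cv2.minAreaRect(q[:,:2].astype(np.float32)),q.max(0))
R,pp=pose(s)
a=plan([.551,.006,pp[2]],-20.6,30,-1,start=(R,pp),ramp=10)
E
```

```text
18.45 [0.5685 0.3332 0.4892] [ 0.7161  0.1302 -6.3032] 0.014668806106291817 49.99747574329376
[0.4895 0.2847 0.179 ] [0.6595 0.388  0.3799]
0.19 ((0.5890440940856934, 0.3495568037033081), (0.06462786346673965, 0.11405182629823685), 34.46973419189453) [0.6178 0.3828 0.21  ]
0.24 ((0.5890896320343018, 0.335080087184906), (0.1026335060596466, 0.04338635131716728), 87.55237579345703) [0.6114 0.387  0.2799]
[-0.005, 0.001, 0.0, -0.001, 0.001, 0.001, -1.0, -0.016, 0.002, 0.0, -0.001, 0.001, 0.004, -1.0, -0.031, 0.003, 0.0, -0.001, 0.001, 0.007, -1.0, -0.052, 0.006, 0.0, -0.001, 0.001, 0.012, -1.0, -0.078, 0.009, 0.0, -0.001, 0.001, 0.018, -1.0]
[-0.03, 0.004, 0.0, 0.0, 0.0, 0.007, -1.0, -0.067, 0.008, 0.0, 0.0, 0.0, 0.015, -1.0, -0.108, 0.013, 0.0, 0.0, 0.0, 0.024, -1.0, -0.154, 0.019, 0.0, 0.0, 0.0, 0.035, -1.0, -0.206, 0.026, 0.0, 0.0, 0.0, 0.047, -1.0]
[-0.051, 0.008, 0.0, 0.0, 0.0, 0.011, -1.0, -0.103, 0.017, 0.0, 0.0, 0.0, 0.023, -1.0, -0.154, 0.025, 0.0, 0.0, 0.0, 0.035, -1.0, -0.205, 0.034, 0.0, 0.0, 0.0, 0.047, -1.0, -0.256, 0.042, 0.0, 0.0, 0.0, 0.058, -1.0]
[-0.051, 0.011, 0.0, 0.0, -0.001, 0.012, -1.0, -0.102, 0.022, 0.0, 0.0, -0.001, 0.024, -1.0, -0.153, 0.033, 0.0, 0.0, -0.001, 0.036, -1.0, -0.204, 0.043, 0.0, 0.0, -0.001, 0.047, -1.0, -0.255, 0.054, 0.0, 0.0, -0.001, 0.059, -1.0]
[-0.05, 0.013, 0.0, 0.0, 0.0, 0.012, -1.0, -0.095, 0.025, 0.0, 0.0, 0.0, 0.023, -1.0, -0.136, 0.036, 0.0, 0.0, 0.0, 0.032, -1.0, -0.171, 0.045, 0.0, 0.0, 0.0, 0.04, -1.0, -0.201, 0.053, 0.0, 0.0, 0.0, 0.047, -1.0]
[-0.025, 0.007, 0.0, 0.0, 0.0, 0.006, -1.0, -0.045, 0.013, 0.0, 0.0, 0.0, 0.011, -1.0, -0.06, 0.018, 0.0, 0.0, 0.0, 0.014, -1.0, -0.07, 0.021, 0.0, 0.0, 0.0, 0.017, -1.0, -0.075, 0.022, 0.0, 0.0, 0.0, 0.018, -1.0]
```

Request:
carry_out:
  moves: [-0.005,0,0,0,0,0,-1,-0.015,0,0,0,0,0,-1,-0.03,0,0,0,0,0.01,-1,-0.05,0.005,0,0,0,0.01,-1,-0.08,0.01,0,0,0,0.02,-1]

```text
time_s: 19.0
tcp_pos: [0.5675, 0.3086, 0.4892]
ee_rot: [-0.0, 0.768, 0.64, -0.0]
wrist_force: [-1.0, -0.6, -6.0]
width: 0.0146
finger_force: 50.0
```

Request:
carry_out:
  moves: [-0.03,0.005,0,0,0,0.01,-1,-0.065,0.01,0,0,0,0.015,-1,-0.11,0.015,0,0,0,0.025,-1,-0.155,0.02,0,0,0,0.035,-1,-0.205,0.025,0,0,0,0.045,-1]

```text
time_s: 19.5
tcp_pos: [0.5637, 0.2458, 0.4894]
ee_rot: [-0.0, 0.78, 0.626, 0.0]
wrist_force: [0.2, 0.8, -6.8]
width: 0.0149
finger_force: 50.0
```

Request:
carry_out:
  moves: [-0.05,0.01,0,0,0,0.01,-1,-0.1,0.015,0,0,0,0.025,-1,-0.155,0.025,0,0,0,0.035,-1,-0.205,0.035,0,0,0,0.045,-1,-0.255,0.04,0,0,0,0.06,-1]

```text
time_s: 20.0
tcp_pos: [0.5592, 0.1684, 0.4894]
ee_rot: [0.0, 0.794, 0.607, 0.0]
wrist_force: [0.6, -0.2, -5.9]
width: 0.0145
finger_force: 50.0
```

Request:
carry_out:
  moves: [-0.05,0.01,0,0,0,0.01,-1,-0.1,0.02,0,0,0,0.025,-1,-0.155,0.035,0,0,0,0.035,-1,-0.205,0.045,0,0,0,0.045,-1,-0.255,0.055,0,0,0,0.06,-1]

```text
time_s: 20.5
tcp_pos: [0.555, 0.0903, 0.4894]
ee_rot: [0.0, 0.808, 0.589, 0.0]
wrist_force: [-0.3, 0.0, -6.0]
width: 0.0149
finger_force: 50.0
```

Request:
carry_out:
  moves: [-0.05,0.015,0,0,0,0.01,-1,-0.095,0.025,0,0,0,0.025,-1,-0.135,0.035,0,0,0,0.03,-1,-0.17,0.045,0,0,0,0.04,-1,-0.2,0.055,0,0,0,0.045,-1]

```text
time_s: 21.0
tcp_pos: [0.5524, 0.0287, 0.4893]
ee_rot: [-0.0, 0.819, 0.574, 0.0]
wrist_force: [0.2, 0.3, -5.9]
width: 0.015
finger_force: 50.0
```

Request:
carry_out:
  moves: [-0.025,0.005,0,0,0,0.005,-1,-0.045,0.015,0,0,0,0.01,-1,-0.06,0.02,0,0,0,0.015,-1,-0.07,0.02,0,0,0,0.015,-1,-0.075,0.02,0,0,0,0.02,-1]

```text
time_s: 21.5
tcp_pos: [0.5504, 0.0063, 0.4893]
ee_rot: [-0.0, 0.823, 0.568, -0.0]
wrist_force: [-0.1, 0.1, -5.8]
width: 0.0149
finger_force: 50.0
```

```bash
python3 - <<'E'
from h import *
np.set_printoptions(precision=4,suppress=True)
s=state();s=state();R,pp=pose(s);print(s["time_s"],pp,np.degrees(np.arctan2(R[1,1],R[0,1])),s["joint_positions"].round(2))
for n in("scene","top"):
    p,d=capture(n);np.savez(f"pics/{n}7.npz",p=p,d=d);P=cloud(n,d)
    h=topatch(P,[.45,-.09,.16],[.65,.11,.36])
    for lo,hi in((.18,.205),(.21,.235),(.24,.28)):
        q=h[(h[:,2]>lo)&(h[:,2]<hi)];print(n,lo,len(q),cv2.minAreaRect(q[:,:2].astype(np.float32)))
    print(h[:,2].min())
plan([.551,.006,.32],-20.6,15,-1,ramp=5)
E
```

```text
21.5 [0.5504 0.0063 0.4893] -20.749110071014552 [-0.53  0.26  0.55  1.66 -0.14  1.26 -0.32]
scene 0.18 351 ((0.5522229671478271, 0.0101996548473835), (0.08576145768165588, 0.08433864265680313), 69.29065704345703)
scene 0.21 225 ((0.5735448002815247, 0.019619520753622055), (0.04674774780869484, 0.09452295303344727), 22.4708251953125)
scene 0.24 489 ((0.5674639940261841, 0.01131436601281166), (0.06136506795883179, 0.09752780199050903), 2.273378372192383)
0.17984550648990716
top 0.18 0 ((0.0, 0.0), (0.0, 0.0), 0.0)
top 0.21 0 ((0.0, 0.0), (0.0, 0.0), 0.0)
top 0.24 0 ((0.0, 0.0), (0.0, 0.0), 0.0)Traceback (most recent call last):
  File "<stdin>", line 9, in <module>
    return umr_minimum(a, axis, None, out, keepdims, initial, where)
ValueError: zero-size array to reduction operation minimum which has no identity
```

The lamp hangs upright over the mat (base square 86×84 mm at −20.7°). Lowering it.

Request:
carry_out:
  moves: [0,0,0.01,0,0,0,-1,0,0,0.03,0,0,0,-1,0,0,0.06,0,0,0,-1,0,0,0.1,0,0,0,-1,0,0,0.14,0,0,0,-1]

```text
time_s: 22.1
tcp_pos: [0.5503, 0.0065, 0.4459]
ee_rot: [-0.0, 0.823, 0.568, -0.0]
wrist_force: [-0.4, -0.2, -5.6]
width: 0.0146
finger_force: 50.0
```

Request:
carry_out:
  moves: [0,0,0.05,0,0,0,-1,0,0,0.1,0,0,0,-1,0,0,0.15,0,0,0,-1,0,0,0.2,0,0,0,-1,0,0,0.25,0,0,0,-1]

```text
time_s: 22.6
tcp_pos: [0.5502, 0.0064, 0.3708]
ee_rot: [-0.0, 0.823, 0.568, -0.0]
wrist_force: [-0.7, 0.7, -6.0]
width: 0.0147
finger_force: 50.0
```

Request:
carry_out:
  moves: [0,0,0.05,0,0,0,-1,0,0,0.09,0,0,0,-1,0,0,0.12,0,0,0,-1,0,0,0.14,0,0,0,-1,0,0,0.15,0,0,0,-1]

```text
time_s: 23.1
tcp_pos: [0.5505, 0.0064, 0.3268]
ee_rot: [-0.0, 0.823, 0.568, -0.0]
wrist_force: [0.2, -0.6, -6.6]
width: 0.0149
finger_force: 50.0
```

Request:
carry_out:
  moves: [0,0,0.005,0,0,0,-1,0,0,0.01,0,0,0,-1,0,0,0.015,0,0,0,-1,0,0,0.02,0,0,0,-1,0,0,0.02,0,0,0,-1]

```text
time_s: 23.6
tcp_pos: [0.5504, 0.0064, 0.3213]
ee_rot: [-0.0, 0.823, 0.568, 0.0]
wrist_force: [-0.0, 0.0, -6.6]
width: 0.0145
finger_force: 50.0
```

Contact is expected at about 0.313, so I'll creep down.

Request:
carry_out:
  moves: [0,0,0.004,0,0,0,-1,0,0,0.008,0,0,0,-1,0,0,0.012,0,0,0,-1,0,0,0.016,0,0,0,-1,0,0,0.02,0,0,0,-1]

```text
time_s: 24.1
tcp_pos: [0.5504, 0.0064, 0.3152]
ee_rot: [-0.0, 0.823, 0.568, -0.0]
wrist_force: [0.7, 0.2, -5.9]
width: 0.0148
finger_force: 50.0
```

Request:
carry_out:
  moves: [0,0,0.002,0,0,0,-1,0,0,0.004,0,0,0,-1,0,0,0.005,0,0,0,-1,0,0,0.005,0,0,0,-1]

```text
time_s: 24.5
tcp_pos: [0.5505, 0.0063, 0.3138]
ee_rot: [-0.0, 0.823, 0.568, 0.0]
wrist_force: [-0.1, 0.7, -5.5]
width: 0.0145
finger_force: 50.0
```

Request:
carry_out:
  moves: [0,0,0.001,0,0,0,-1,0,0,0.002,0,0,0,-1,0,0,0.003,0,0,0,-1,0,0,0.003,0,0,0,-1]

```text
time_s: 24.9
tcp_pos: [0.5505, 0.0064, 0.3132]
ee_rot: [-0.0, 0.823, 0.568, 0.0]
wrist_force: [-1.0, 0.4, -1.8]
width: 0.0146
finger_force: 50.0
```

Request:
carry_out:
  moves: [0,0,0.001,0,0,0,-1,0,0,0.001,0,0,0,-1]

```text
time_s: 25.1
tcp_pos: [0.5506, 0.0064, 0.3132]
ee_rot: [0.0, 0.823, 0.568, 0.0]
wrist_force: [-3.3, 1.7, 4.6]
width: 0.0146
finger_force: 50.0
```

The mat now carries the weight. Release and rise straight up.

Request:
carry_out:
  moves: [0,0,0,0,0,0,-0.5,0,0,0,0,0,0,0,0,0,0,0,0,0,0.3,0,0,0,0,0,0,0.3,0,0,0,0,0,0,0.3]

```text
time_s: 25.6
tcp_pos: [0.5505, 0.0063, 0.3126]
ee_rot: [0.0, 0.823, 0.568, 0.0]
wrist_force: [0.7, 0.6, 0.6]
width: 0.0501
finger_force: 0.0
```

Request:
carry_out:
  moves: [0,0,-0.03,0,0,0,0.3,0,0,-0.08,0,0,0,0.3,0,0,-0.16,0,0,0,0.3,0,0,-0.26,0,0,0,0.3,0,0,-0.36,0,0,0,0.3]

```text
time_s: 26.1
tcp_pos: [0.5503, 0.0062, 0.4223]
ee_rot: [0.0, 0.823, 0.568, -0.0]
wrist_force: [0.4, 0.6, -0.1]
width: 0.06
finger_force: 0.0
```

Request:
carry_out:
  moves: [0,0,-0.1,0,0,0,0.3,0,0,-0.18,0,0,0,0.3,0,0,-0.25,0,0,0,0.3,0,0,-0.27,0,0,0,0.3,0,0,-0.27,0,0,0,0.3]

```text
time_s: 26.6
tcp_pos: [0.5505, 0.0062, 0.5024]
ee_rot: [0.0, 0.823, 0.568, 0.001]
wrist_force: [0.3, 0.4, -0.1]
width: 0.0598
finger_force: 0.0
```

```bash
python3 - <<'E'
from h import *
np.set_printoptions(precision=4,suppress=True)
s=state();s=state();R,pp=pose(s);print(s["time_s"],pp,s["width"])
def ax(q):
    c=q.mean(0);w,v=np.linalg.eigh(np.cov(q[:,:2].T));return c,np.degrees(np.arctan2(v[1,1],v[0,1])),len(q)
for n in("wrist","scene"):
    p,d=capture(n);P=cloud(n,d,s);h=topatch(P,[.48,-.08,.005],[.63,.09,.18])
    print(n,"bar",ax(h[h[:,2]>.152]),"z",np.percentile(h[:,2],99))
    q=h[(h[:,2]<.035)];print(" base",len(q),cv2.minAreaRect(q[:,:2].astype(np.float32)))
    if n=="scene":
        for k,v in dict(jarT=([.48,.1,.105],[.6,.26,.13]),jarS=([.52,.42,.075],[.65,.5,.1]),spray=([.3,-.42,.185],[.42,-.3,.22]),tin=([.3,-.3,.045],[.43,-.2,.07])).items(): print(k,topatch(P,*v).mean(0))
        m=topatch(P,[.4,-.4,.08],[.53,-.25,.18]);print("mug",m.mean(0))
        cv2.imwrite("pics/end.png",p)
E
```

```text
26.6 [0.5505 0.0062 0.5024] 0.05984498000434677
wrist bar (array([0.5516, 0.0091, 0.1595]), np.float64(69.28897788881315), 1232) z 0.16213248143703513
 base 419 ((0.554896891117096, 0.005418568849563599), (0.16925059258937836, 0.14875230193138123), 89.52825927734375)
scene bar (array([0.5544, 0.013 , 0.1586]), np.float64(69.91091480549856), 181) z 0.16211871431378136
 base 556 ((0.5565049648284912, 0.005281038582324982), (0.14370793104171753, 0.16931894421577454), 0.2379447966814041)
jarT [0.5358 0.2231 0.1134]
jarS [0.5808 0.4575 0.0841]
spray [ 0.3734 -0.3709  0.1969]
tin [ 0.3851 -0.2494  0.0548]
mug [ 0.4812 -0.3154  0.1324]
```

View pics/end.png

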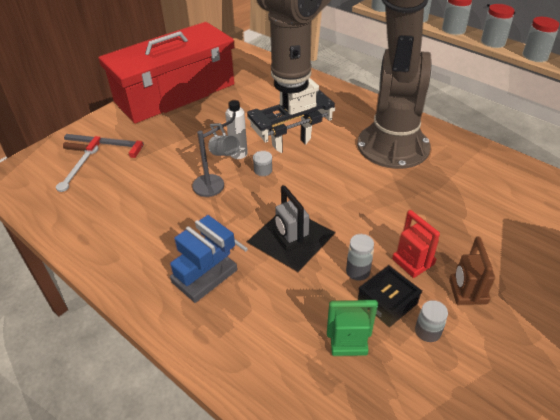

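The final view shows the lamp upright on the mat at (290,222) with its lens toward the vice, and the mug hanging on the hook at (222,145). The bystanders have not moved, and the gripper is clear.

```bash
python3 -c "
from bench import *
print(sign_off())"
```

```text
the job is handed in; nothing more can be done
None
```

The job is handed in after about 27 s: the mug hangs by its handle on the hook, and the lamp stands upright in the middle of the mat with its lens towards the vice jaws. The jars, the spray can and the tin have not moved; the sign-off gave no verdict.

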